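Back the creaser's feed wheel off one notch

ROBOT

A 6-joint arm with a two-finger parallel gripper is mounted at the origin on the work surface. World frame = base frame: x ahead of the robot, y to its left, z up, the work surface at z = 0. Lengths are in m, angles in degrees, forces in N, time in s.
With the tool pointing down it reaches from about 0.4 to 0.825 m from the base axis. Payload 7 kg.
Tool frame: the origin (TCP) lies midway between the tips of the shut fingers; the grasp point (between the pads) lies 19 mm behind it; z points along the fingers, y is the direction in which the jaws open and shut (so a half turn about z gives the same grasp; the last joint's range is limited). The gripper opens to 88 mm and grips with 3 to 60 N. Pads are 19 mm wide; open, the fingers measure 130 mm over their backs; the gripper's body (78 mm by 193 mm) begins 47 mm behind the grasp point.
Start: joints at [86.866, 20.546, 0.682, 0, -70.136, -16.507], TCP at [0.227, 0.636, 0.227] pointing down, gripper open.
Joint ranges: [-176.03, 176.03], [-82.01, 121.73], [-58.28, 71.71], [-173.87, 95.51], [-174.79, -0.11], [-173.66, 173.66]. Speed limits (degrees/s): [136.94, 136.94, 172.46, 180, 180, 180].

INTERFACE

Orientations are given as a 3x3 rotation matrix whose columns are the frame's x, y, z axes.
In Python, from rig import robot gives the robot as it stands. Calls block until the motion is done:
- robot.goto(position, orientation): joint-space move of the TCP to a pose.
- robot.servo_line(position, ori=None, speed=0.15): straight line of the TCP; ori=None keeps the orientation; speed is the mean speed in m/s.
- robot.movej(angles): joint-space move.
- robot.move_gripper(opening): opening from 0.0 (shut) to 1.0 (fully open); the grip force is fixed at half the most; returns when the fingers have stopped.
- robot.dwell(seconds).
- robot.ik(position, orientation): joint angles nearest the present ones, or None.
- robot.grab_frame(name): name is "scene" or "side" or "wrist"; returns (picture, depth): 400x640x3 uint8, red, green, blue; 400x640 float32, m along the optical axis (not along the pixel's ray), 0 where there is no reading.
- robot.camera_info(name): a dict with "vfov" (degrees; the focal length in pixels is half the picture's height over the tangent of half this angle, whatever the lens; pixels are square), "cx", "cy" (the principal point, pixels), "view" (4x4, takes a point from world to camera coordinates); the wrist camera has in their place "T_tool_cam" (4x4, takes a point from camera to tool coordinates, whose origin is the TCP and whose axes are the flange's). Camera axes: x right, y down, z forward; pixel columns grow to the right and rows downward; lengths in m; the calibration is good to about 2 mm. A picture is of the moment at which its call begins: read the wrist's pose just before it. camera_info takes no time and is no camera call.
A pose or a line that the arm cannot do raises robot.Unreachable and nothing moves.
- robot.job_done(): hands the job in, once; it reports no verdict.
Readings, each from a call of its own:
- robot.read_t(): time.
- robot.read_qpos(): joint angles.
- robot.read_qvel(): joint speeds.
- robot.read_effort(): joint torques, N m.
- robot.read_position(): TCP position.
- robot.read_tcp_rot(): TCP orientation.
- robot.read_force(): force on the tool from outside, world axes, zero at the start.
- robot.read_ft_torque(): the same for the moment, N m.
- robot.read_grip_width(): opening from 0.0 (shut) to 1.0 (fully open).
Only numpy, scipy, OpenCV 4.12 (cv2) and the standard library are available. Lean on these libraries where they do the work, as an engineer would, in place of code of your own. Each camera call takes 0.05 s, during which the arm holds its last target. There are 200 camera calls.

TASK

The board strip in the creaser has been fed one notch too far. With the outside of your fingertips only, pinching nothing, lift the pawl out of the ratchet wheel and throw it over onto its rest pin, push the feed wheel backward (the way the pawl was stopping it) by one notch, then tip the pawl back over so that it drops fully home between the next two teeth. Turn the wheel by its arms, do not touch the board strip, leave everything else where it is, and finish clear of the machine.

Things in the scene. Friction and masses are not known exactly. Their poses are not given: they have to be found in the camera images.
- creaser: bench board creaser, cast base 205 x 360 mm. Origin on the table under the outer face of the cheek plate that carries the ratchet. x points out of that face along the feed roller, away from robot and bed; y is the direction board is fed; z up. In its frame (mm): cheek x -8 to 0, y -100 to 140, top z 125, ear at y 94 to 140 to z 147; bed and creasing lever at x < -8, below z 155
- wheel_turn (a joint): turn of the feed wheel (rad) about creaser x: grows feeding forward (top toward -y), falls going backward (top toward +y). One notch = 0.628. Starts 0.05 to 0.14; the pawl can lie home from 0.00 (a tooth bears on it) to 0.25, and one notch back from -0.63 to -0.38. Friction holds it where it is left; 2 to 3 N at an arm turns it
- wheel_axis (a point): fixed point on the roller axis in the middle of the ratchet wheel: creaser x 25, y 0, z 95 mm. Steel ratchet wheel, upright, 10 mm thick (creaser x 20 to 30), 10 saw teeth, radius 60 mm over the tips, 50 mm at the root; the star of arms sits further out on the same shaft
- feed_wheel: the wheel with its five-armed hand star, its plane at creaser x 72 mm: round steel arms 10 mm thick, 72 deg apart, black 18 mm balls centred 72 mm from the axis. Origin on the roller axis at the cheek face (creaser x 0, z 95 mm); x as the creaser's; z along the arm uppermost at the start, which leans 18 deg plus wheel_turn from upright toward creaser -y
- pawl_lift (a joint): lift of the steel pawl (rad): 0 = fully home between two teeth, 0.95 = thrown back on its rest pin. No spring, under 1 N at its lever: it falls by its weight onto the wheel below about 0.5 and onto the pin, a firm stop, beyond about 0.7 (ball past creaser y 125). On a tooth tip instead of in a gap it reads over 0.1
- pawl: the pawl, 13 mm thick steel arm 78 mm long. Origin on the fixed pin on which the pawl turns, along creaser x, at creaser x 0, y 94.8, z 90.8 mm. It lies in the ratchet's plane (creaser x 20 to 30 mm) and leans from here up at 45 deg onto the wheel, toward creaser -y; thrown back it leans toward +y
- pawl_ball (a point): the pawl's finger lever: round steel bar 10 mm thick, 56 mm long, with a 16 mm ball. Point at the ball's centre: creaser x 25, y 44, z 200 mm when home, about y 152, z 194 thrown back. The bar runs from it along its own -z (upright when home). A fingertip has room on its wheel side (-y) above z 160 and, thrown back, on the other side above z 150; pushed toward +y it rises over the pivot with the pawl
- card_strip: grey board strip 110 x 260 x 3 mm lying on the bed under the rubber feed roller, which moves it 14 mm per notch; not to be touched. Its origin is near the creaser's origin
- weight: binder's hand weight: steel block 60 x 85 x 36 mm with a ball knob, 71 mm tall in all, stands near the creaser; origin at the centre of its underside; leave alone
- spool: thread spool standing upright, 44 mm across, 48 mm tall; origin at the centre of its underside; leave alone
- folder: flat bone folder lying down, 160 x 20 x 5 mm; origin at the centre of its underside; leave alone
- paste_jar: white closed paste jar, 68 mm across, 85 mm tall, stands beside the creaser; origin at the centre of its underside; leave alone
- awl: awl with a wooden handle lying down, 140 mm long; origin at the middle of its underside; leave alone
- brush: paste brush lying down, 200 mm long; origin at the middle of its underside; leave alone
- mug: white mug, 78 mm across, 92 mm tall; origin at the centre of its underside; leave alone

How it is judged (in metres and radians):
On the way, in this order (a step that is already met when the one before it is completed fails the run):
1. the pawl is thrown back onto its rest pin, the wheel not yet backed (value of joint pawl_lift above 0.85 rad and value of joint wheel_turn above -0.15 rad), for 0.2 s.
2. with the pawl up, the wheel is pushed backward past the tooth that the pawl held (value of joint pawl_lift above 0.75 rad and value of joint wheel_turn below -0.25 rad), for 0.2 s.
At the end, for the whole second after the job is handed in: The pawl is fully home (within 0.05 rad) in the next gap and the feed wheel stands one notch (36 deg) back: between -0.66 and -0.36 rad, at rest (value of joint pawl_lift below 0.05 rad and value of joint wheel_turn between -0.66 and -0.36 rad and velocity of joint wheel_turn between -0.05 and 0.05 rad/s and velocity of joint pawl_lift between -0.05 and 0.05 rad/s); the robot touches nothing.
It fails at once if a bystander is moved more than 20 mm or lifted (distance of any of weight, spool, folder, paste_jar, awl, brush, mug from where it was at the start of the episode above 0.02 m).
It fails at once if the board strip is touched (contact force between any of the fingers, the arm and card_strip above 0.5 N).
It fails at once if the pawl's lever is taken between the fingers (contact force between the fingers and pawl above 0.5 N and y of the grasp point in the frame of pawl_ball between -0.008 and 0.008 m and x of the grasp point in the frame of pawl_ball between -0.014 and 0.014 m and z of the grasp point in the frame of pawl_ball between -0.045 and 0.012 m).
It fails at once if the upper arm of the star is taken between the fingers (contact force between the fingers and feed_wheel above 0.5 N and y of the grasp point in the frame of feed_wheel between -0.008 and 0.008 m and x of the grasp point in the frame of feed_wheel between 0.058 and 0.086 m and z of the grasp point in the frame of feed_wheel between 0.027 and 0.084 m).
It also fails if it takes over 54 s, if anything falls off the work surface, if the arm or the gripper's body presses on something with over 40 N, if the wrist force passes 120 N, or if a joint passes its speed limit or range.

## Working session

There is one attempt and no reset: what is moved stays moved. The work goes in short steps, each a Python script; the robot and the scene stay as the last script left them, time stands still between calls to the robot, and variables do not carry over. Pictures are saved under pics/ and viewed, about 8 in all and at most 12, crops included, and the job is handed in when it is done.

```bash
mkdir -p pics; ls; cat > h.py <<'E'
import numpy as np, cv2
from rig import robot
def K(n):
    i=robot.camera_info(n); f=200/np.tan(np.radians(i["vfov"])/2); return f,i["cx"],i["cy"],i
def cloud(n,d):
    f,cx,cy,i=K(n); v,u=np.mgrid[0:400,0:640]
    P=np.stack([(u-cx)/f*d,(v-cy)/f*d,d],-1)
    T=np.linalg.inv(np.array(i["view"])); return P@T[:3,:3].T+T[:3,3]
def save(n,im): cv2.imwrite(f"pics/{n}.png",im[:,:,::-1])
E
python3 - <<'E'
from h import *
for n in("scene","side"):
    im,d=robot.grab_frame(n); save(n,im); np.savez(n,im=im,d=d); print(n,K(n), (d>0).mean())
E
```

```text
pics
scene (np.float64(364.9490599868319), 322.01493711152955, 201.26502837796957, {'vfov': 57.447393872410764, 'cx': 322.01493711152955, 'cy': 201.26502837796957, 'view': array([[-0.52403813,  0.85168719,  0.00359986,  0.26577699],
       [ 0.65345497,  0.40477066, -0.63965406, -0.28559094],
       [-0.54624228, -0.33285077, -0.76865449,  1.57691342],
       [ 0.        ,  0.        ,  0.        ,  1.        ]])}) 0.9959375
side (np.float64(452.65593408867176), 322.31590478209586, 204.86661696739887, {'vfov': 47.675201028698005, 'cx': 322.31590478209586, 'cy': 204.86661696739887, 'view': array([[-0.97941495, -0.20116746,  0.01667346,  0.56271781],
       [-0.12730337,  0.55146477, -0.82442735,  0.20338708],
       [ 0.15665312, -0.80957906, -0.56572214,  1.50076287],
       [ 0.        ,  0.        ,  0.        ,  1.        ]])}) 0.99600390625
```

View pics/scene.png

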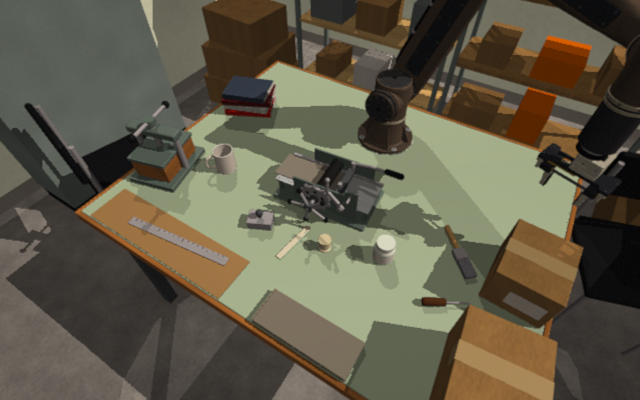

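View pics/side.png

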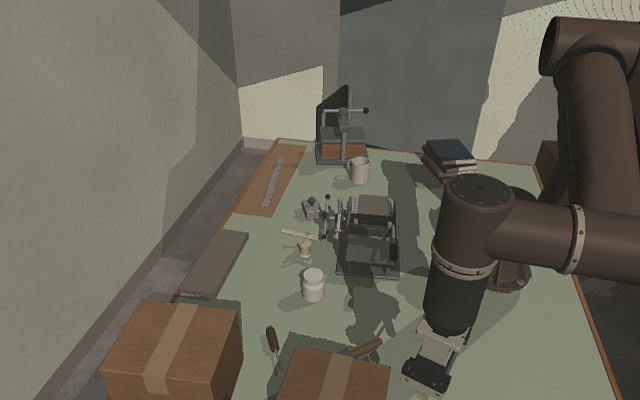

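The scene view shows the creaser at about (330,190): the star faces the camera at (318,195) and the bed is behind it. In the side view it is at about (365,235). I'll enlarge both.

```bash
python3 - <<'E'
from h import *
s=np.load("scene.npz");t=np.load("side.npz")
a=cv2.resize(s["im"][135:240,260:412],None,fx=5,fy=5,interpolation=cv2.INTER_CUBIC)
b=cv2.resize(t["im"][180:290,290:410],None,fx=5,fy=5,interpolation=cv2.INTER_CUBIC)
save("ca",a);save("cb",b)
P=cloud("scene",s["d"])
# table height check, top-down height map
print(P[300,300],P[260,420])
for n,z in(("scene",s),("side",t)):
    P=cloud(n,z["d"]).reshape(-1,3); C=z["im"].reshape(-1,3)
    m=(P[:,0]>.25)&(P[:,0]<.8)&(P[:,1]>-.35)&(P[:,1]<.45)&(P[:,2]>.015)&(P[:,2]<.3)
    H=np.zeros((400,275,3),np.uint8); p=P[m]; o=np.argsort(p[:,2]); 
    for q,c in zip(p[o],C[m][o]): cv2.circle(H,(int((.8-q[0])/.002) if 0 else int((q[0]-.25)/.002),int((.45-q[1])/.002)),1,[int(q[2]*255/.25)%256]*1+[int(x) for x in c[:2]],-1)
    save("top_"+n,cv2.resize(H,None,fx=1.4,fy=1.4))
E
```

```text
[0.81887968 0.11455328 0.00135415] [ 0.49938072  0.36795838 -0.00097918]
```

View pics/ca.png

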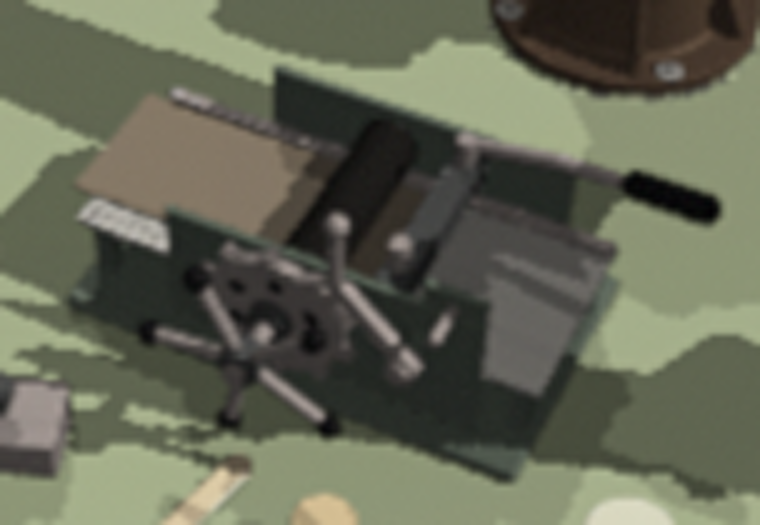

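View pics/cb.png

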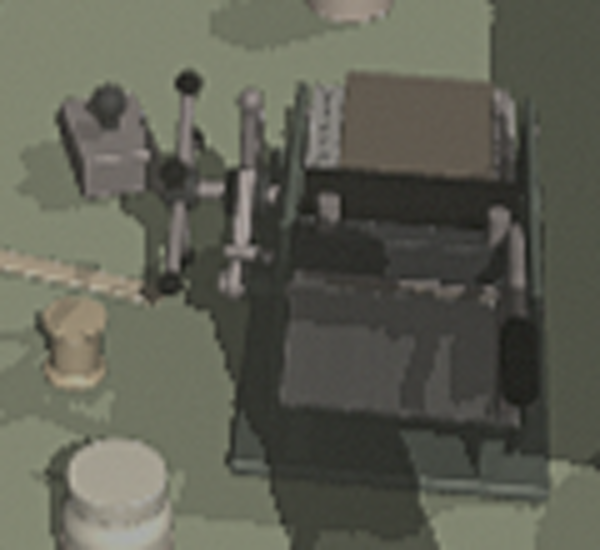

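Crop ca (5x, offset 260,135) shows the pawl ball at about (339,224), the star hub at about (240,360), the cheek face around (450,390), and the rest pin at (442,325). In cb (offset 290,180) the pawl ball is at (250,100). The bed faces the robot and creaser +y is close to world +y.

```bash
cat >> h.py <<'E'
def tri(obs):
    A=np.zeros((3,3));b=np.zeros(3);R=[]
    for n,u,v in obs:
        f,cx,cy,i=K(n);T=np.linalg.inv(np.array(i["view"]))
        d=T[:3,:3]@[(u-cx)/f,(v-cy)/f,1];d/=np.linalg.norm(d);M=np.eye(3)-np.outer(d,d)
        A+=M;b+=M@T[:3,3];R.append((M,T[:3,3]))
    p=np.linalg.solve(A,b);return p,[np.linalg.norm(M@(p-o)) for M,o in R]
E
python3 - <<'E'
from h import *
s=np.load("scene.npz");t=np.load("side.npz");P=cloud("scene",s["d"]);Q=cloud("side",t["d"])
sp=lambda x,y:(260+(x-2)/5,135+(y-2)/5); tp=lambda x,y:(290+(x-2)/5,180+(y-2)/5)
m=np.zeros((400,640),np.uint8)
poly=np.array([sp(*p) for p in[(430,365),(482,335),(475,440),(330,390),(350,375),(400,390)]]).round().astype(int)
cv2.fillPoly(m,[poly],1);p=P[m>0];
for _ in range(5):
    c=p.mean(0);n=np.linalg.svd(p-c)[2][2];r=(p-c)@n;p=p[abs(r)<max(.003,1.5*r.std())] 
n*=np.sign(n[0]);print("cheek",len(p),c,n,r.std())
print("ball",tri([("scene",*sp(339,224)),("side",*tp(250,100))]))
for nm,xy in dict(ball=(339,224),b1=(195,280),b2=(150,330),b3=(230,418),b4=(330,425),b5=(313,333),hub=(240,360)).items():
    u,v=np.round(sp(*xy)).astype(int);print(nm,P[v,u])
for nm,xy in dict(ball=(250,100),top=(188,82),mid=(175,175),bot=(172,283),base1=(235,465),base2=(545,492)).items():
    u,v=np.round(tp(*xy)).astype(int);print("side",nm,Q[v,u])
for nm,xy in dict(baseL=(75,300),baseR=(512,475),topL=(170,212),topR=(487,300)).items():
    u,v=np.round(sp(*xy)).astype(int);print(nm,P[v-1,u],P[v,u])
E
```

```text
cheek 195 [0.4862003  0.08457817 0.04007011] [9.95972923e-01 8.96544667e-02 1.11990995e-04] 0.001252917349515951
ball (array([0.51678921, 0.02456338, 0.20340956]), [np.float64(0.00035984909396941507), np.float64(0.0003598490939693237)])
ball [0.51842946 0.02413824 0.2059403 ]
b1 [ 0.57339696 -0.04544312  0.16131585]
b2 [ 0.57634912 -0.08348335  0.09086418]
b3 [ 0.57317734 -0.02367789  0.03483725]
b4 [0.56458532 0.05044821 0.06581519]
b5 [0.56544034 0.03514422 0.15469336]
hub [ 0.57841856 -0.00984289  0.10919605]
side ball [0.51514144 0.02513725 0.20283214]
side top [ 0.5713538  -0.05028446  0.16142171]
side mid [0.56009574 0.03901974 0.14628553]
side bot [0.5591555  0.05288547 0.07010391]
side base1 [0.49545933 0.15137358 0.00630409]
side base2 [0.29915758 0.13439829 0.00948951]
baseL [ 0.5238094  -0.19387849  0.00793778] [ 0.5272533  -0.19143881  0.00716379]
baseR [0.49590977 0.15357351 0.00904392] [1.18727488 0.41411683 1.02846543]
topL [ 0.49949037 -0.11770643  0.12434002] [ 0.50080481 -0.11703413  0.1209375 ]
topR [0.41322239 0.08485033 0.06887819] [0.48004179 0.11367834 0.14709061]
```

Everything agrees. Cheek-normal yaw is 5.1° and base-edge yaw 4.7°. The ball lies 25.1 mm off the cheek plane (should be 25) at z 0.203, the star centre is at z ≈ 0.095, and both give creaser y=0 within about 1 mm. Next I move in with the fingers shut.

```bash
cat >> h.py <<'E'
a=np.radians(5.0);EX=np.array([np.cos(a),np.sin(a),0]);EY=np.array([-np.sin(a),np.cos(a),0])
O=.4920*EX-.0651*EY
def C(x,y,z): return O+(x*EX+y*EY+np.array([0,0,z]))/1000 if 0 else O+x/1000*EX+y/1000*EY+np.array([0,0,z/1000])
def toC(p): p=np.asarray(p)-O; return np.array([p@EX,p@EY,p[2]])*1000
def ORI(s=1):
    y=s*EY;z=np.array([0,0,-1.]);return np.column_stack([np.cross(y,z),y,z])
def push(x,y0,y1,z,step=4,speed=.06):
    for y in np.arange(y0,y1+np.sign(y1-y0)*.1,step*np.sign(y1-y0)):
        robot.servo_line(C(x,y,z),speed=speed); f=robot.read_force()
        print(round(y,1),"Fxyz",np.round([f@EX,f@EY,f[2]],1),"t",round(robot.read_t(),1))
E
python3 - <<'E'
from h import *
print(robot.camera_info("wrist")["T_tool_cam"], robot.read_t(), robot.read_tcp_rot())
q=np.array(robot.read_qpos())
for s in(1,-1): print(s,robot.ik(C(25,-5,300),ORI(s)),robot.ik(C(25,-5,178),ORI(s)),robot.ik(C(25,190,175),ORI(s)),robot.ik(C(72,-60,150),ORI(s)))
E
```

```text
[[-7.29342462e-04 -9.68223258e-01 -2.50086366e-01  6.70384135e-02]
 [ 9.99999696e-01 -6.36801121e-04 -4.50950550e-04  4.18348517e-04]
 [ 2.77365532e-04 -2.50086619e-01  9.68223428e-01 -1.57897533e-01]
 [ 0.00000000e+00  0.00000000e+00  0.00000000e+00  1.00000000e+00]] 0.1 [[ 9.41758947e-01 -3.36288498e-01 -3.61491391e-04]
 [-3.36288668e-01 -9.41757921e-01 -1.39655483e-03]
 [ 1.29207946e-04  1.43678346e-03 -9.99998959e-01]]
1 [  18.84742685    3.59412634  -11.55783347    0.          -74.84804019
 -103.84742685] [  18.84742685    8.34788805  -22.5387463     0.          -59.11336565
 -103.84742685] [  39.71943398    9.4660992   -21.5909295     0.          -58.9429713
 -124.71943398] [ 11.88411017  15.00122618 -17.90480462   0.         -57.09396921
 -96.88411017]
-1 [ 18.84742685   3.59412634 -11.55783347   0.         -74.84804019
  76.15257315] [ 18.84742685   8.34788805 -22.5387463    0.         -59.11336565
  76.15257315] [ 39.71943398   9.4660992  -21.5909295    0.         -58.9429713
  55.28056602] [ 11.88411017  15.00122618 -17.90480462   0.         -57.09396921
  83.11588983]
```

```bash
python3 - <<'E'
from h import *
robot.move_gripper(0.0)
p=robot.read_position(); robot.servo_line([p[0],p[1],.34],speed=.25)
robot.goto(C(25,-5,330),ORI(-1)); print(toC(robot.read_position()),robot.read_t())
robot.servo_line(C(25,-5,178),speed=.2)
f0=robot.read_force();print(f0)
im,d=robot.grab_frame("wrist");save("w1",im)
E
```

```text
[ 25.24012884  -4.45121798 329.92161179] 4.6833
[0.62948816 0.13255913 0.5194782 ]
```

View pics/w1.png

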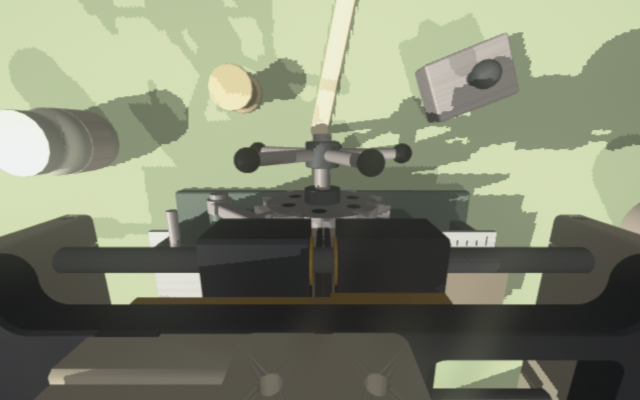

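The wrist view shows the shut fingertips centred above the ratchet at (320,230), the star clear beyond at (320,155), and the pawl arm at (225,208) with its ball hidden behind the left (+y) finger. Now I push toward +y.

```bash
python3 - <<'E'
from h import *
push(25,1,33,178)
im,d=robot.grab_frame("side")
save("s2",cv2.resize(im[150:290,280:440],None,fx=5,fy=5)[:600])
E
```

```text
1.0 Fxyz [-0.4  0.   0. ] t 5.9
5.0 Fxyz [ 0.5 -0.6  0.4] t 6.1
9.0 Fxyz [ 0.1 -1.  -1.2] t 6.4
13.0 Fxyz [-0.2  0.2  0.3] t 6.6
17.0 Fxyz [-0.5 -1.1 -0.6] t 6.9
21.0 Fxyz [ 0.6 -0.1 -0.1] t 7.1
25.0 Fxyz [-0.8 -0.5 -0.1] t 7.4
29.0 Fxyz [ 0.3  0.2 -0.5] t 7.6
33.0 Fxyz [ 0.5 -0.2 -0.3] t 7.9
```

View pics/s2.png

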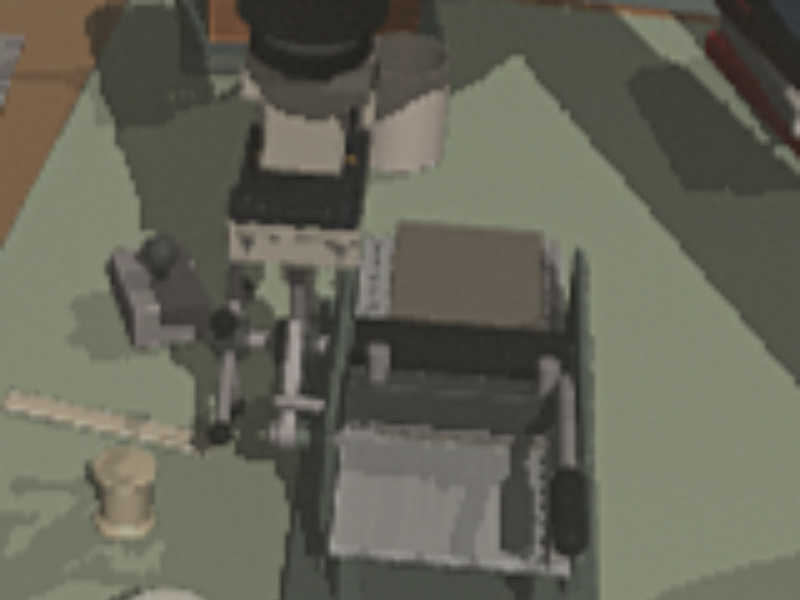

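The lever in the side crop is at about (300,280), next to the finger, and forces are below the noise. I continue over centre, then measure the ball from the depth image.

```bash
cat >> h.py <<'E'
def balls(n="side",save_as=None):
    im,d=robot.grab_frame(n);p=(cloud(n,d).reshape(-1,3)-O);c=np.column_stack([p@EX,p@EY,p[:,2]])*1000
    if save_as: save(save_as,im)
    return c,im.reshape(-1,3)
def pawl(n="side",ymin=0,zmin=170,ymax=175):
    c,_=balls(n);k=c[(abs(c[:,0]-25)<14)&(c[:,1]>ymin)&(c[:,1]<ymax)&(c[:,2]>zmin)&(c[:,2]<222)]
    return len(k), k.mean(0).round(1) if len(k) else None, (k.max(0).round(1),k.min(0).round(1)) if len(k) else None
E
python3 - <<'E'
from h import *
push(25,45,108,178,step=9,speed=.07)
robot.dwell(.4)
for n in("side","scene"): print(n,pawl(n,ymin=132))
E
```

```text
45.0 Fxyz [-0.7 -0.2  0.1] t 8.3
54.0 Fxyz [ 0.1  0.4 -0.4] t 8.5
63.0 Fxyz [ 1.2 -0.2  0.2] t 8.8
72.0 Fxyz [-0.1 -0.5 -0.2] t 9.1
81.0 Fxyz [0.6 0.2 0.1] t 9.4
90.0 Fxyz [-0.3 -0.5 -0.2] t 9.6
99.0 Fxyz [0.7 0.1 0.3] t 9.9
108.0 Fxyz [-0.7 -6.7  4.3] t 10.2
side (21, array([ 24.4, 154.3, 200.1]), (array([ 32.4, 161.1, 206.4]), array([ 17.2, 147.2, 192.6])))
scene (38, array([ 27.7, 148.8, 193.9]), (array([ 33. , 161.8, 202.6]), array([ 21.7, 132. , 177.5])))
```

The pawl is on its pin: the ball sits at about y 153 and the fingertip bears lightly on the leaning bar. I back off, measure the wheel angle from the black balls, and go to the star.

```bash
cat >> h.py <<'E'
def wheel(n):
    im,d=robot.grab_frame(n);w=cloud(n,d).reshape(-1,3);im=im.reshape(-1,3)
    w=w+6e-3*np.array(robot.camera_info(n)["view"])[2,:3]
    p=w-O;c=np.column_stack([p@EX,p@EY,p[:,2]])*1000;y,z=c[:,1],c[:,2]-95;r=np.hypot(y,z)
    k=(abs(c[:,0]-72)<10)&(r>62)&(r<82)&(im.max(1)<70)
    th=np.arctan2(-y[k],z[k]);ph=np.degrees(np.angle(np.exp(5j*th).mean()))/5
    h=np.histogram(np.degrees(th),12,(-180,180))[0]
    t=np.degrees(th); b=np.radians(t)
    return k.sum(), "phase mod72:",round(ph,1),"turn:",round(np.radians(ph-18),3),h
E
python3 - <<'E'
from h import *
robot.servo_line(C(25,85,178),speed=.15);robot.servo_line(C(25,85,262),speed=.25)
robot.dwell(.2);print(pawl("side",ymin=132));print(wheel("scene"),wheel("side"))
robot.servo_line(C(72,-72,262),speed=.3);robot.servo_line(C(72,-72,151),speed=.2)
print(wheel("scene"),wheel("side"));print(robot.read_t(),robot.read_force())
E
```

```text
(21, array([ 24.4, 154.1, 200. ]), (array([ 32. , 158.9, 205.8]), array([ 17.3, 147. , 192.3])))
(np.int64(103), 'phase mod72:', np.float64(25.7), 'turn:', np.float64(0.135), array([ 0,  2, 15,  0, 26,  0, 21,  5,  0, 17,  0, 17])) (np.int64(75), 'phase mod72:', np.float64(26.6), 'turn:', np.float64(0.151), array([ 0, 10,  7,  0, 21,  0, 14,  8,  1,  4,  0, 10]))
(np.int64(105), 'phase mod72:', np.float64(26.6), 'turn:', np.float64(0.151), array([ 0,  4, 12,  0, 26,  0, 20, 10,  0, 16,  0, 17])) (np.int64(69), 'phase mod72:', np.float64(26.3), 'turn:', np.float64(0.145), array([ 0,  5, 11,  0, 19,  0, 13,  6,  0,  4,  0, 11]))
13.3333 [0.26267979 0.51191847 0.35609075]
```

```bash
python3 - <<'E'
from h import *
push(72,-66,-22,151,step=4,speed=.06)
print(wheel("scene"),wheel("side"),pawl("side",ymin=132))
E
```

```text
-66.0 Fxyz [-0.6  1.   0.3] t 13.6
-62.0 Fxyz [ 0.9 -0.3  1. ] t 13.8
-58.0 Fxyz [-0.2 -0.8  0.3] t 14.1
-54.0 Fxyz [ 0.8 -1.9  0.6] t 14.3
-50.0 Fxyz [ 0.3 -0.8  0.7] t 14.6
-46.0 Fxyz [ 0.7 -1.6 -0. ] t 14.8
-42.0 Fxyz [-0.6 -1.2  0.1] t 15.1
-38.0 Fxyz [ 0.3 -1.2  0.6] t 15.3
-34.0 Fxyz [ 0.2 -0.5  0. ] t 15.6
-30.0 Fxyz [-0.2 -1.   0.2] t 15.8
-26.0 Fxyz [ 1.   0.3 -0. ] t 16.1
-22.0 Fxyz [ 0.7 -1.6  0.1] t 16.3
(np.int64(124), 'phase mod72:', np.float64(-3.6), 'turn:', np.float64(-0.378), array([ 4,  5,  0, 27,  0, 24, 23,  1, 23,  0, 17,  0])) (np.int64(58), 'phase mod72:', np.float64(-5.0), 'turn:', np.float64(-0.402), array([12,  4,  0, 19,  0, 16,  2,  0,  0,  0,  5,  0])) (21, array([ 24.4, 153.8, 199.8]), (array([ 32.5, 158.7, 205.5]), array([ 17.3, 148.7, 192.9])))
```

```bash
python3 - <<'E'
from h import *
push(72,-18.5,-15,151,step=3.5)
robot.dwell(.2)
robot.servo_line(C(72,-40,151),speed=.15);robot.servo_line(C(72,-40,262),speed=.25)
print(wheel("scene"),wheel("side"),pawl("side",ymin=132))
robot.servo_line(C(25,198,262),speed=.3);robot.servo_line(C(25,198,174),speed=.2)
print(wheel("scene"),robot.read_t())
push(25,190,142,174,step=8,speed=.06)
E
```

```text
-18.5 Fxyz [ 0.7 -1.8 -0. ] t 16.7
-15.0 Fxyz [ 0.2  0.1 -0.1] t 17.0
(np.int64(96), 'phase mod72:', np.float64(-11.5), 'turn:', np.float64(-0.514), array([10,  0,  1, 22,  0, 24,  0, 11, 10,  0, 18,  0])) (np.int64(71), 'phase mod72:', np.float64(-10.6), 'turn:', np.float64(-0.5), array([18,  0,  0, 20,  0, 19,  0,  3, 11,  0,  0,  0])) (21, array([ 24.5, 152.9, 199.1]), (array([ 32.3, 158.1, 204.7]), array([ 17.3, 145.4, 193.2])))
(np.int64(103), 'phase mod72:', np.float64(-11.4), 'turn:', np.float64(-0.513), array([14,  0,  0, 23,  0, 24,  0, 12, 13,  0, 17,  0])) 19.8417
190.0 Fxyz [-0.1  0.3 -0.4] t 20.1
182.0 Fxyz [-0.4  0.8 -0.2] t 20.4
174.0 Fxyz [-0.4  0.4 -1.4] t 20.7
166.0 Fxyz [-0.1 -0.5  0.2] t 21.0
158.0 Fxyz [ 0.1  0.5 -0.1] t 21.3
150.0 Fxyz [-0.3  0.3  0.2] t 21.5
142.0 Fxyz [ 0.2  0.6 -0.3] t 21.8
```

Wheel at about -0.51, mid-window. I tip the pawl over slowly and stop once it drops.

```bash
python3 - <<'E'
from h import *
for y in (136,130,126,122,118):
    push(25,y,y,174,step=1,speed=.03); r=pawl("scene",ymin=25,ymax=80,zmin=193); print(r)
    if r[0]>10: break
robot.dwell(.4);print(pawl("scene",ymin=25,ymax=80,zmin=193),wheel("scene"))
im,d=robot.grab_frame("scene");save("s3",cv2.resize(im[135:240,260:412],None,fx=5,fy=5))
E
```

```text
h.py:24: RuntimeWarning: invalid value encountered in scalar divide
  for y in np.arange(y0,y1+np.sign(y1-y0)*.1,step*np.sign(y1-y0)):
Traceback (most recent call last):
  File "h.py", line 24, in push
    for y in np.arange(y0,y1+np.sign(y1-y0)*.1,step*np.sign(y1-y0)):
             ~~~~~~~~~^^^^^^^^^^^^^^^^^^^^^^^^^^^^^^^^^^^^^^^^^^^^^
ValueError: arange: cannot compute length
```

```bash
python3 - <<'E'
from h import *
for y in (136,130,126,122,118,114):
    robot.servo_line(C(25,y,174),speed=.03); robot.dwell(.2)
    r=pawl("scene",ymin=25,ymax=80,zmin=193); print(y,r)
    if r[0]>10: break
robot.dwell(.4);print(wheel("scene"),robot.read_t())
im,d=robot.grab_frame("scene");save("s3",cv2.resize(im[135:240,260:412],None,fx=5,fy=5))
E
```

```text
136 (0, None, None)
130 (24, array([ 28.6,  56. , 205.6]), (array([ 33.7,  62.5, 212.5]), array([ 21.7,  48.6, 193.1])))
(np.int64(98), 'phase mod72:', np.float64(-11.1), 'turn:', np.float64(-0.508), array([10,  0,  0, 23,  0, 23,  0,  9, 16,  0, 17,  0])) 23.475
```

View pics/s3.png

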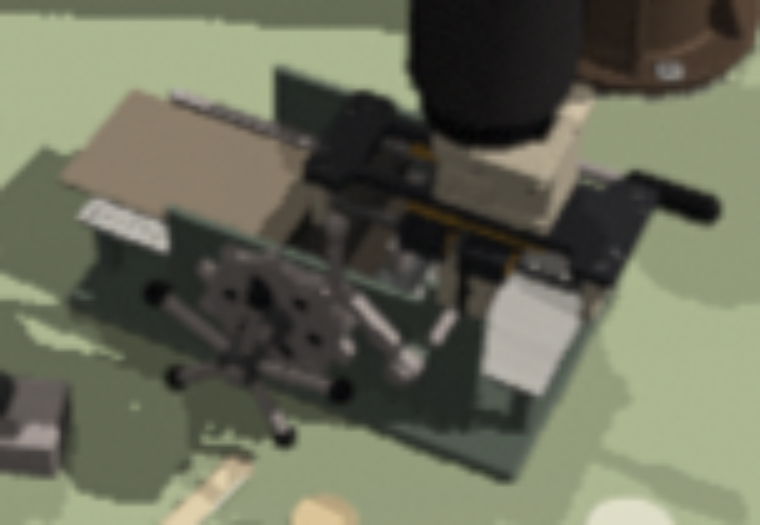

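The pawl dropped; its ball is at about (336,217) in the crop, against (339,224) originally, partly shaded. I retreat and compare with the ball's starting position.

```bash
python3 - <<'E'
from h import *
robot.servo_line(C(25,165,174),speed=.15);robot.servo_line(C(25,165,300),speed=.25)
def st(c): 
    k=c[(abs(c[:,0]-25)<14)&(c[:,1]>20)&(c[:,1]<85)&(c[:,2]>185)&(c[:,2]<222)]; return len(k),np.median(k,0).round(1),k.mean(0).round(1)
for n in("scene","side"):
    z=np.load(n+".npz");p=cloud(n,z["d"]).reshape(-1,3)-O;c0=np.column_stack([p@EX,p@EY,p[:,2]])*1000
    c,_=balls(n);print(n,"start",st(c0),"now",st(c),wheel(n))
im,d=robot.grab_frame("scene");np.savez("sc4",im=im,d=d);save("s4",cv2.resize(im[135:240,260:412],None,fx=5,fy=5,interpolation=cv2.INTER_CUBIC));print(robot.read_t())
E
```

```text
scene start (25, array([ 28.1,  45.4, 202.6]), array([ 28. ,  44.9, 200.3])) now (25, array([ 29.5,  46.1, 203.8]), array([ 28.6,  45. , 201.5])) (np.int64(96), 'phase mod72:', np.float64(-11.2), 'turn:', np.float64(-0.51), array([10,  0,  0, 25,  0, 22,  0,  7, 14,  0, 18,  0]))
side start (28, array([ 23.9,  43.1, 202.4]), array([ 24.4,  43.3, 200.5])) now (29, array([ 23.4,  44.8, 201.5]), array([ 24. ,  44.7, 198.9])) (np.int64(69), 'phase mod72:', np.float64(-10.8), 'turn:', np.float64(-0.502), array([17,  0,  0, 17,  0, 20,  0,  5, 10,  0,  0,  0]))
24.8083
```

View pics/s4.png

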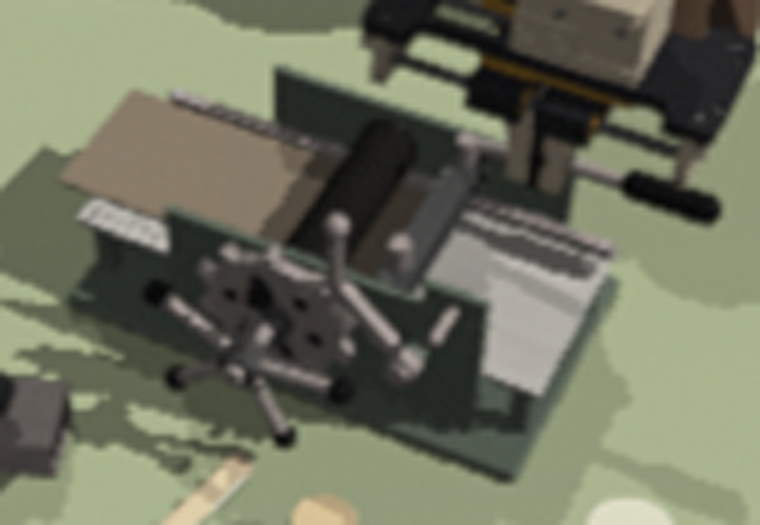

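The ball is back at (338,224), against (339,224) at the start. Depth agrees within 1.5 mm, where 0.05 rad would be 6 mm. The wheel is at about -0.51. I raise the tool a little more and hand in.

```bash
python3 - <<'E'
from h import *
robot.servo_line(C(25,165,360),speed=.2);robot.dwell(.5);print(robot.read_force(),robot.read_t());robot.job_done()
E
```

```text
[ 0.16599197 -0.04029754 -0.17316893] 25.7583
the job is handed in; nothing more can be done
```

I threw the pawl onto its rest pin, pushed the wheel back one notch by a star ball, and tipped the pawl home again. All of it was done with the outside of the shut fingers. The job was handed in at 25.8 s of the 54 s; no verdict was reported.

**Last checks:**
- **Wheel:** the turn read about -0.51 from the scene camera and -0.50 from the side camera. The allowed range is -0.66 to -0.36.
- **Pawl:** the ball's mean depth position in both views is back within 1.6 mm of where it started; 0.05 rad would be about 6 mm. One reading taken while it was still falling showed it about 11 mm off. The next one, after it had settled, agreed with the start.
- **Tool:** it finished at creaser z 360 mm with about 0.2 N on it, which is noise level.
- **Contact forces:** the highest push I read was about 8 N, on the pawl bar against its pin. I saw no contact with the board strip or the bystanders, but did not re-measure the bystanders' positions.

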